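Dress an oil bottle and hold it up to the stall's scanner

ROBOT

A 6-joint arm with a two-finger parallel gripper is mounted at the origin on the work surface. World frame = base frame: x ahead of the robot, y to its left, z up, the work surface at z = 0. Lengths are in mm, angles in degrees, forces in N, time in s.
With the tool pointing down it reaches from about 325 to 925 mm from the base axis. Payload 3.1 kg.
Tool frame: the origin (TCP) lies at the very end of the fingers, on their centre line; the grasp point (between the pads) lies grasp_offset behind it (grasp_offset is the distance from the TCP to the grasp point, in mm); z points along the fingers, y is the line along which they close (so a half turn about z gives the same grasp; the last joint's range is limited). The gripper opens to 85 mm and grips with 20 to 120 N. Pads are 22 mm wide; open, the fingers measure 114 mm over their backs; the gripper's body (76 mm by 85 mm) begins 54 mm behind the grasp point. The pads swing forward as they close: fully open they stand 13 mm farther back than shut.
Start: joints at [-81.601, 12.427, 92.441, -0, 75.132, -6.429], TCP at [159.971, -604.192, 231.3] pointing down, gripper open.
Joint ranges: [-157.48, 157.48], [-44.54, 120.13], [17.64, 146.25], [-64.5, 244.5], [7.68, 150.69], [-147.95, 147.95]. Speed limits (degrees/s): [159.86, 159.86, 180, 180, 180, 180].

INTERFACE

Orientations are given as [roll, pitch, yaw] about the fixed x, y, z axes, in that order (R = Rz(yaw) Ry(pitch) Rx(roll)).
In Python, from station import * gives the robot as it stands. Calls block until the motion is done:
- goto(position, orientation): joint-space move of the TCP to a pose.
- move_l(position, attitude=None, speed=150): straight line of the TCP; attitude=None keeps the orientation; speed is the mean speed in mm/s.
- move_j(angles): joint-space move.
- grip(opening, squeeze=None): finger opening in mm; squeeze is the grip in N (None keeps the last); returns when the fingers have stopped.
- wait(seconds).
- solve_ik(position, orientation): joint angles nearest the present ones, or None.
- get_obs(): the state.
- get_image(name): name is "scene" or "top"; returns the picture (400x640x3 uint8, red, green, blue); there is no depth.
- get_calibration(name): a dict with "fx", "fy", "cx", "cy" (pixels), "D" ([k1, k2, p1, p2, k3] as OpenCV has them; the pictures are not rectified), "R" (3x3) and "t" (3): a world point X has camera coordinates R X + t. Camera axes: x right, y down, z forward; pixel columns grow to the right and rows downward; lengths in mm; the calibration is good to about 2 mm. A picture is of the moment at which its call begins. get_calibration takes no time and is no camera call.
A pose or a line that the arm cannot do raises Unreachable and nothing moves.
- sign_off(): hands the job in; it is judged then, once.
Trained networks look in the newest picture that a camera, given by its name, has taken for a name from the list of things; names that differ only in an ending like _2 or _b are one class to them, and where a whole thing is asked for, a point or a joint stands for the part that bears it (a point fixed in the world has none). Each returns a list of dicts, best first, with "score" (0 to 1); they miss things now and then, are a little off and sometimes report something else, mostly with a low value. They report only what shows in the picture. A call takes as long as a camera call. They do not tell look-alikes from the thing itself.
- spot_in(name, camera): "extent" ([centre column, centre row, width, height] in pixels, round what is visible of it).
- regions_of(name, camera): "region" (400x640 bool, what is visible of it) and "extent" ([centre column, centre row, width, height] in pixels, round what is visible of it).
The state is a dict: "t": time; "joint_pos": joint angles; "qvel": joint speeds; "effort": joint torques, N m; "tcp_pos": TCP position; "ee_rot": TCP orientation; "wrist_force": force on the tool from outside, world axes, zero at the start; "moment": the same for the moment, N m; "grip_width": finger opening in mm; "grip_force": force on a finger pad.
Only numpy, scipy, OpenCV 4.12 (cv2) and the standard library are available. Lean on these libraries where they do the work, as an engineer would, in place of code of your own. Each camera call takes 0.05 s, during which the arm holds its last target. There are 200 camera calls.

TASK

A customer is buying the small squat oil bottle as a gift: slip the wooden tag over its neck and down flat onto the shoulder, then the steel drip collar down flat on top of the tag. Then lift the bottle and hold it up to the barcode scanner to be read: upright in the air, the barcode label squarely facing the window, level with its middle and about ten centimetres from it. Finish while still holding it there, and do not disturb the scanner, the card terminal or the other goods.

Things in the scene. Friction and masses are not known exactly. Their poses are not given: they have to be found in the camera images.
- bottle: squat round oil bottle, upright, 0.3-0.5 kg. Olive body 62 mm across up to a flat shoulder 102 mm above the foot; neck 26 mm across, 102 to 128 mm; black cap 29 mm across, 128 to 152 mm (top), its last 5 mm tapering to 22; the cap is fast: grip it to lift. Origin: centre of foot, z up the axis, x out through the middle of its white barcode label, which first faces roughly away from the robot
- label (a point): middle of the barcode label, on the bottle's surface: 31 mm from the axis along the bottle's +x, 48 mm above its foot. Axes as the bottle's
- tag: wooden neck tag: flat round ring of dark walnut, 54 mm outside, hole 34 mm, 8 mm thick, 14 g, flat on the table left or right of the bottle. Origin: centre of its underside, z along its axis. Home on the bottle, its underside is 102 mm above the bottle's foot
- collar: drip collar: steel ring, 46 mm outside, hole 33 mm, 12 mm high, 45 g, flat on the table on the other side of the bottle from the tag. Origin: centre of its underside, z along its axis. Home on top of the tag, its underside is 110 mm above the bottle's foot
- scanner: barcode scanner on a stand, fixed at the far side, left or right: round black foot 100 mm across, bent neck, grey head 78 mm wide, 66 mm high, whose dark red window looks level along the scanner's -x, roughly towards the robot. Top 196 mm above the table. Origin: centre of the foot on the table, z up
- window (a point): middle of the scanner's window: 52 mm from the scanner's origin along its -x and 160 mm above the table. Axes as the scanner's: the beam leaves level along -x
- terminal: card terminal in a cradle, fixed, on the other side from the scanner: 165 mm by 78 mm, 100 mm high; origin at the centre of its underside
- honey_jar: Bystander, to be left alone: honey jar, 66 mm across and 85 mm high, gold lid; origin at its underside
- jam_jar: Bystander, to be left alone: small dark jam jar, 54 mm across and 62 mm high, gold lid; origin at its underside
- tall_bottle1: Bystander, to be left alone: tall oil bottle with sloping shoulders and cork, 56 mm across and 210 mm high; origin at its underside
- tall_bottle2: Bystander, to be left alone: another tall oil bottle, the same as tall_bottle1; origin at its underside
- small_cheese: Bystander, to be left alone: small whole cheese, a disc 96 mm across and 35 mm high; origin at its underside
- cheese_knife: Bystander, to be left alone: cheese knife lying flat, 190 mm long along its x, 14 mm high; origin at its underside
- tasting_spoon: Bystander, to be left alone: wooden tasting spoon lying flat, 130 mm long along its x; origin at its underside
Mind the look-alikes: they are no part of the job. What is shaped like the bottle but red or turquoise is not meant.

How it is judged (in metres and radians):
On the way, in this order (a step that is already met when the one before it is completed fails the run):
1. the wooden tag lies flat on the bottle's shoulder, round its neck (x of tag in the frame of bottle between -0.007 and 0.007 m and y of tag in the frame of bottle between -0.007 and 0.007 m and z of tag in the frame of bottle between 0.099 and 0.105 m and angle between the z axis of tag and the z axis of bottle, either way round below 0.12 rad and contact force between the fingers and tag below 0.2 N), for 0.2 s.
2. the drip collar lies flat on the tag, round the neck (x of tag in the frame of bottle between -0.007 and 0.007 m and y of tag in the frame of bottle between -0.007 and 0.007 m and z of tag in the frame of bottle between 0.099 and 0.105 m and angle between the z axis of each of tag, collar and the z axis of bottle, either way round below 0.12 rad and x of collar in the frame of bottle between -0.007 and 0.007 m and y of collar in the frame of bottle between -0.007 and 0.007 m and z of collar in the frame of bottle between 0.107 and 0.113 m and contact force between the fingers and collar below 0.2 N), for 0.2 s.
At the end, for the whole second after the job is handed in: The gripper alone holds the bottle still in the air, upright within 8 deg; the label faces the window within 14 deg, its middle 70 to 130 mm in front and within 20 mm sideways and in height. Tag flat on the shoulder, collar flat on the tag: within 3 mm in height, 7 mm of the axis (x of tag in the frame of bottle between -0.007 and 0.007 m and y of tag in the frame of bottle between -0.007 and 0.007 m and z of tag in the frame of bottle between 0.099 and 0.105 m and angle between the z axis of each of tag, collar and the z axis of bottle, either way round below 0.12 rad and x of collar in the frame of bottle between -0.007 and 0.007 m and y of collar in the frame of bottle between -0.007 and 0.007 m and z of collar in the frame of bottle between 0.107 and 0.113 m and x of label in the frame of window between -0.13 and -0.07 m and y of label in the frame of window between -0.02 and 0.02 m and z of label in the frame of window between -0.02 and 0.02 m and x of window in the frame of bottle above 0.05 m and angle between bottle's own z axis and vertical below 0.14 rad and angle between the x axis of bottle and the x axis of scanner, either way round below 0.24 rad and height (world z) of bottle above 0.088 m and contact force between the fingers and bottle above 1 N and linear speed of bottle below 0.02 m/s and contact force between bottle and scanner below 0.3 N and contact force between bottle and terminal below 0.3 N and contact force between bottle and honey_jar below 0.3 N and contact force between bottle and jam_jar below 0.3 N); the arm keeps its last pose, push and grip.
It fails at once if the bottle is tipped more than 30 degrees (angle between bottle's own z axis and vertical above 0.52 rad).
It fails at once if the scanner is struck or pushed (contact force between scanner and anything else above 3 N).
It fails at once if the card terminal is struck or pushed (contact force between terminal and anything else above 3 N).
It fails at once if another article on the stall is shifted by more than 20 mm (distance of any of honey_jar, jam_jar, tall_bottle1, tall_bottle2, small_cheese, cheese_knife, tasting_spoon from where it was at the start of the episode above 0.02 m).
It fails at once if a standing jar or bottle is knocked over (angle between any of honey_jar, jam_jar, tall_bottle1, tall_bottle2's own z axis and vertical above 0.4 rad).
It also fails if it takes over 69 s, if anything falls off the work surface, if the arm or the gripper's body presses on something with over 40 N, if the wrist force passes 120 N, or if a joint passes its speed limit or range.

## Working session

There is one attempt and no reset: what is moved stays moved. The work goes in short steps, each a Python script; the robot and the scene stay as the last script left them, time stands still between calls to the robot, and variables do not carry over. Pictures are saved under pics/ and viewed, at most 10 in all, crops included, and the job is handed in when it is done.

```bash
ls; mkdir -p pics; python3 - <<'E'
from station import *
import cv2,numpy as np
for c in ("scene","top"):
    im=get_image(c); cv2.imwrite(f"pics/{c}0.png",im[:,:,::-1]); np.save(f"pics/{c}0.npy",im)
    k=get_calibration(c); R=np.array(k["R"]); print(c,k["fx"],k["cx"],k["cy"],k["D"],-R.T@np.array(k["t"]),R.round(2).tolist())
    for n in ("bottle","tag","collar","scanner","label","window","terminal"):
        print(n,[(round(d["score"],2),[round(float(v),1) for v in d["extent"]]) for d in spot_in(n,c)][:5])
o=get_obs();print(o)
E
```

```text
pics
scene 382.24390835851216 326.8059109638857 197.73481623239707 [-0.00968355  0.          0.          0.          0.        ] [1216.92625261  -37.69347777  898.76042129] [[0.09, 1.0, -0.01], [0.75, -0.08, -0.65], [-0.65, 0.05, -0.76]]
bottle [(0.79, [278.1, 206.3, 25.5, 48.7]), (0.77, [347.0, 272.9, 21.6, 44.6]), (0.72, [328.6, 197.2, 18.8, 48.8]), (0.65, [308.2, 164.1, 18.1, 44.1])]
tag [(0.7, [398.8, 188.1, 15.6, 11.0])]
collar []
scanner [(0.8, [410.1, 267.7, 45.8, 79.2])]
label [(0.89, [278.6, 206.1, 25.9, 44.6]), (0.64, [329.8, 196.0, 23.5, 49.0]), (0.62, [309.3, 164.1, 19.8, 44.2])]
window [(0.7, [406.5, 268.0, 46.4, 74.7]), (0.19, [158.6, 226.8, 43.8, 61.3])]
terminal [(0.62, [247.2, 287.4, 44.1, 59.5]), (0.2, [155.3, 254.4, 49.2, 59.5])]
top 364.30393948845045 323.13339528336485 197.30963697748396 [-0.03244043  0.          0.          0.          0.        ] [ 475.97038046   11.14096092 1068.8070991 ] [[-0.02, -1.0, -0.01], [-1.0, 0.02, -0.09], [0.09, 0.01, -1.0]]
bottle [(0.77, [314.5, 133.5, 21.0, 29.8]), (0.73, [343.1, 275.5, 21.2, 24.7]), (0.67, [323.3, 223.9, 23.2, 24
[... 465 characters left out ...]
134.2, 31.9, 60.6])]
{'t': 0.8, 'joint_pos': array([-8.16009928e+01,  1.24234955e+01,  9.24395771e+01,  7.36330039e-04,
        7.51324499e+01, -6.43015739e+00]), 'qvel': array([ 0.01049577,  0.07492517, -0.03411058, -0.09998259,  0.04848418,
        0.04960586]), 'effort': array([ 6.66133747e-05, -3.96832252e+01, -3.04233277e+01, -2.83188492e-04,
        5.47419640e-04,  2.92472201e-06]), 'tcp_pos': array([ 159.97356438, -604.2070903 ,  231.35626313]), 'ee_rot': array([ 1.79995471e+02, -2.05775695e-04,  1.48289756e+01]), 'wrist_force': array([-0.19228401, -0.31785651,  0.90405199]), 'moment': array([ 0.03833165, -0.00808807, -0.01584658]), 'grip_force': 0.0, 'grip_width': 85.59168733069205}
```

```bash
python3 - <<'E'
import cv2
a=cv2.imread("pics/scene0.png")[120:340,140:460]; b=cv2.imread("pics/top0.png")[90:310,220:540]
cv2.imwrite("pics/s1.png",cv2.resize(a,(800,550),interpolation=2)); cv2.imwrite("pics/t1.png",cv2.resize(b,(800,550),interpolation=2))
E
```

```text
(no output)
```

View pics/s1.png

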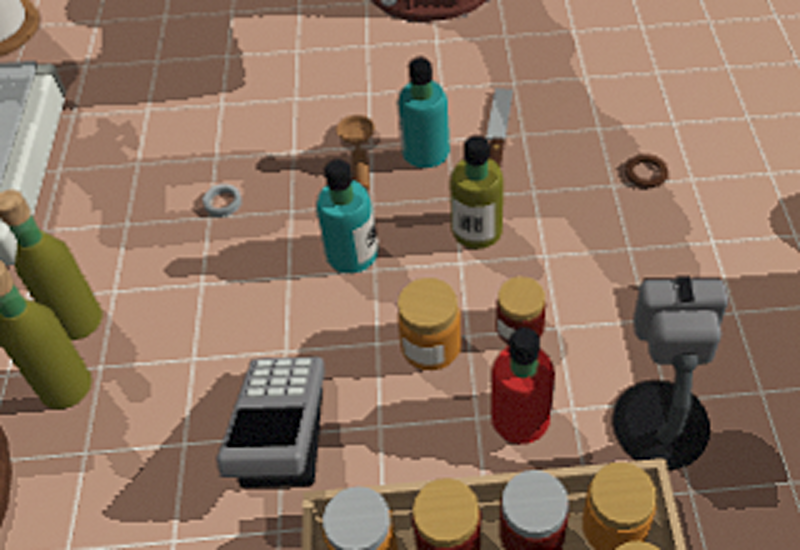

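View pics/t1.png

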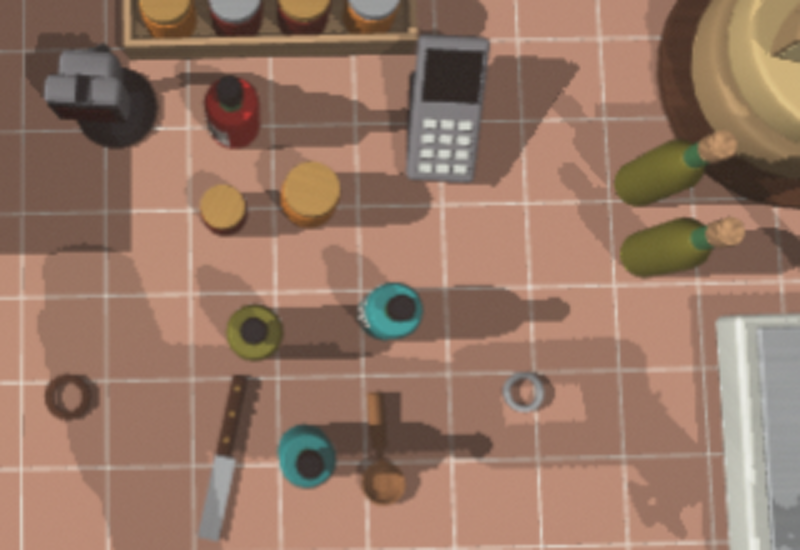

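The olive squat bottle is at top (322,222) / scene (331,198), and it is the only one that is olive with a black cap. The two turquoise ones are at top (377,214) and (343,272), and the red one is at (313,134). They are look-alikes. The tag (dark ring) is at top (248,249) / scene (398,188). The collar (steel ring) is at top (430,247) / scene (229,200). The scanner is at the far left.

```bash
cat > h.py <<'E'
import numpy as np, cv2
from station import *
class Cam:
    def __init__(s,n):
        k=get_calibration(n); s.K=np.array([[k["fx"],0,k["cx"]],[0,k["fy"],k["cy"]],[0,0,1.]]); s.D=np.array(k["D"],float)
        s.R=np.array(k["R"]); s.t=np.array(k["t"],float); s.C=-s.R.T@s.t
    def ray(s,uv):
        p=cv2.undistortPoints(np.array(uv,float).reshape(-1,1,2),s.K,s.D).reshape(-1,2)
        d=np.c_[p,np.ones(len(p))]@s.R; return d/np.linalg.norm(d,axis=1)[:,None]
    def onz(s,uv,z):
        d=s.ray(uv); return s.C+d*((z-s.C[2])/d[:,2])[:,None]
    def proj(s,X): return cv2.projectPoints(np.array(X,float).reshape(-1,1,3),cv2.Rodrigues(s.R)[0],s.t,s.K,s.D)[0].reshape(-1,2)
S,T=Cam("scene"),Cam("top")
def tri(us,ut):
    A=np.zeros((3,3));b=np.zeros(3);L=[]
    for c,u in((S,us),(T,ut)):
        d=c.ray([u])[0];P=np.eye(3)-np.outer(d,d);A+=P;b+=P@c.C;L.append((P,c.C))
    X=np.linalg.solve(A,b); return X,[float(np.linalg.norm(P@(X-C))) for P,C in L]
def blob(im,box,f):
    "pixel-component nearest box centre meeting f(hsv,rgb); box=c0,r0,c1,r1"
    c0,r0,c1,r1=box; m=np.zeros(im.shape[:2],np.uint8); h=cv2.cvtColor(im,cv2.COLOR_RGB2HSV).astype(int)
    m[r0:r1,c0:c1]=f(h,im.astype(int))[r0:r1,c0:c1]
    n,l,st,_=cv2.connectedComponentsWithStats(m); i=1+np.argmax(st[1:,4]); return l==i
def ctr(m):
    "centre of the outer outline (ellipse of filled contour)"
    c=max(cv2.findContours(m.astype(np.uint8),0,1)[0],key=cv2.contourArea); h=cv2.convexHull(c); f=np.zeros(m.shape,np.uint8); cv2.drawContours(f,[h],-1,1,-1)
    r,c=np.nonzero(f); return np.array([c.mean(),r.mean()]),int(m.sum()),(np.ptp(c)+1,np.ptp(r)+1)
E
python3 - <<'E'
from h import *
import station; print("go",getattr(station,"grasp_offset",None))
s,t=np.load("pics/scene0.npy"),np.load("pics/top0.npy")
dark=lambda h,i:h[...,2]<48
dk=lambda h,i:h[...,2]<60
grey=lambda h,i:(h[...,1]<60)&(h[...,2]>90)
# colours
for n,im,p in(("capT",t,(321,222)),("tagT",t,(242,248)),("bgT",t,(255,262)),("shT",t,(262,262)),("colT",t,(423,247)),("capS",s,(331,181)),("tagS",s,(391,188)),("colS",s,(222,200)),("footT",t,(274,135)),("headT",t,(250,123)),("labS",s,(326,207)),("footS",s,(395,290))): print(n,im[p[1]-1:p[1]+2,p[0]-1:p[0]+2].reshape(-1,3)[::4].tolist())
def cr(im,c,w,n): 
    a=im[c[1]-w:c[1]+w,c[0]-w:c[0]+w,::-1]; return cv2.resize(a,(260,260),interpolation=cv2.INTER_NEAREST)
a=[cr(t,(322,222),20,0),cr(t,(248,249),16,0),cr(t,(430,247),16,0)];b=[cr(s,(331,198),28,0),cr(t,(262,126),28,0),cr(s,(410,268),44,0)]
cv2.imwrite("pics/m.png",np.vstack([np.hstack(a),np.hstack(b)]))
E
```

```text
go 18.700000000000003
capT [[62, 54, 52], [61, 54, 53], [60, 52, 51]]
tagT [[91, 68, 58], [111, 83, 72], [96, 73, 62]]
bgT [[155, 116, 99], [156, 117, 99], [155, 116, 99]]
shT [[161, 127, 110], [171, 144, 131], [168, 139, 125]]
colT [[147, 146, 145], [148, 145, 143], [132, 119, 114]]
capS [[22, 24, 25], [16, 17, 20], [16, 17, 17]]
tagS [[69, 49, 39], [69, 46, 35], [70, 43, 28]]
colS [[140, 140, 138], [141, 146, 147], [146, 149, 146]]
footT [[52, 46, 46], [50, 45, 44], [52, 45, 44]]
headT [[111, 108, 109], [79, 75, 76], [52, 46, 46]]
labS [[64, 61, 59], [35, 36, 31], [17, 18, 16]]
footS [[33, 33, 34], [28, 31, 29], [31, 29, 31]]
```

View pics/m.png

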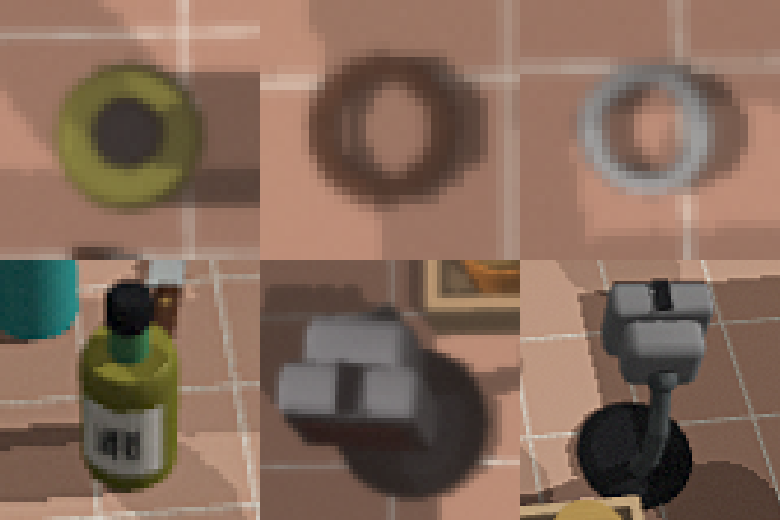

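```bash
python3 - <<'E'
from h import *
s,t=np.load("pics/scene0.npy"),np.load("pics/top0.npy")
P=lambda *a:print(*[np.round(x,1).tolist() if not isinstance(x,(str,int)) else x for x in a])
V=lambda th:(lambda h,i:h[...,2]<th)
for th in(85,95,105,112): P("tagT",th,*ctr(blob(t,(236,237,262,262),V(th)))) 
for th in(70,80,90,100): P("tagS",th,*ctr(blob(s,(386,178,412,198),V(th))))
for sa in(40,55,70): P("colT",sa,*ctr(blob(t,(416,235,444,259),lambda h,i:(h[...,1]<sa)))); P("colS",sa,*ctr(blob(s,(215,190,243,210),lambda h,i:h[...,1]<sa)))
ol=lambda h,i:((i[...,1]-i[...,2]>35)&(i[...,0]-i[...,1]<25))|(h[...,2]<75)
capT=blob(t,(312,212,332,232),V(85)); P("capT",*ctr(capT))
P("bodyT",*ctr(blob(t,(308,206,336,238),lambda h,i:(i[...,1]-i[...,2]>35)&(i[...,0]-i[...,1]<20))))
capS=blob(s,(320,172,342,198),V(48)); c,r=np.nonzero(capS)[::-1]; P("capS",c.min(),c.max(),r.min(),r.max(),*ctr(capS))
# cap side model: project cap cylinder (128..152) hull, fit x,y in both views by centroid matching
from scipy.optimize import least_squares
a=np.linspace(0,2*np.pi,48,endpoint=False)
ring=lambda R,z:np.c_[R*np.cos(a),R*np.sin(a),0*a+z]
def hc(c,X,pts):
    h=cv2.convexHull(c.proj(pts+np.r_[X,0]).astype(np.float32)); m=cv2.moments(h); return np.array([m["m10"],m["m01"]])/m["m00"]
cap=np.vstack([ring(14.5,128),ring(14.5,147),ring(11,152)])
for nm,ct,cs,pts in(("cap",ctr(capT)[0],ctr(capS)[0],cap),("tag",ctr(blob(t,(236,237,262,262),V(95)))[0],ctr(blob(s,(386,178,412,198),V(90)))[0],np.vstack([ring(27,0),ring(27,8)])),("col",ctr(blob(t,(416,235,444,259),lambda h,i:(h[...,1]<55)))[0],ctr(blob(s,(215,190,243,210),lambda h,i:h[...,1]<55))[0],np.vstack([ring(23,0),ring(23,12)]))):
    f=lambda X,cams=((T,ct),(S,cs)):np.concatenate([hc(c,X[:2],pts+[0,0,X[2] if len(X)>2 else 0])-u for c,u in cams])
    r=least_squares(f,[500,0,0.]); P(nm,"xyz-free",r.x,r.fun)
    for q,cams in(("T",((T,ct),)),("S",((S,cs),))): P("  only",q,least_squares(lambda X:f(X,cams),[500,0.]).x)
P("foot",T.onz([[266,131.5]],8),S.onz([[404.3,289.5]],8)); P("headtop",*tri((412.9,237),(252.9,124.9)))
# label
lab=blob(s,(316,195,344,216),lambda h,i:(h[...,1]<70)&(h[...,2]>95)); cc,rr=np.nonzero(lab); 
for row in range(199,214): 
    x=np.nonzero(lab[row])[0]
    if len(x): print(row,x.min(),x.max(),end="; ")
f=lambda im,c,w,h,k:cv2.resize(im[c[1]-h:c[1]+h,c[0]-w:c[0]+w,::-1],(2*w*k,2*h*k),interpolation=cv2.INTER_CUBIC)
cv2.imwrite("pics/sc.png",np.hstack([f(t,(258,126),22,28,9),f(s,(412,252),22,28,9)]))
E
```

```text
tagT 85 [249.9, 249.4] 65 [15, 16]
tagT 95 [248.6, 248.0] 160 [20, 17]
tagT 105 [248.4, 248.3] 203 [20, 18]
tagT 112 [248.3, 248.2] 224 [21, 18]
tagS 70 [397.0, 188.7] 66 [14, 13]
tagS 80 [396.5, 188.6] 116 [20, 14]
tagS 90 [396.8, 188.6] 151 [20, 14]
tagS 100 [396.9, 188.6] 160 [20, 14]
colT 40 [429.0, 246.3] 120 [17, 16]
colS 40 [228.5, 199.9] 124 [16, 13]
colT 55 [428.6, 245.4] 152 [19, 17]
colS 55 [227.1, 201.6] 150 [23, 17]
colT 70 [429.0, 244.9] 200 [25, 24]
colS 70 [228.1, 201.0] 179 [28, 20]
capT [321.4, 221.9] 101 [12, 11]
bodyT [320.4, 222.7] 203 [19, 21]
capS 326 335 175 186 [330.3, 180.3] 100 [10, 12]
cap xyz-free [500.0, 0.0, 0.0] [8.9, -0.1, -9.3, 0.2]
  only T [500.0, 0.0]
  only S [500.0, 0.0]
tag xyz-free [500.0, 0.0, 0.0] [81.2, -24.9, -74.5, 22.7]
  only T [375.0, 0.0]
  only S [500.0, 0.0]
col xyz-free [437.5, 0.0, -0.0] [-98.3, -0.7, 93.4, -6.4]
  only T [437.5, 0.0]
  only S [375.0, 0.0]
foot [[776.6, 184.2, 8.0]] [[778.6, 186.4, 8.0]]
headtop [743.0, 187.8, 189.1] [0.6, 0.6]
201 337 337; 202 334 337; 203 331 337; 204 331 337; 205 322 337; 206 322 337; 207 322 337; 208 322 337; 209 322 337; 210 322 337; 211 322 337; 212 323 337; 213 324 337;
```

View pics/sc.png

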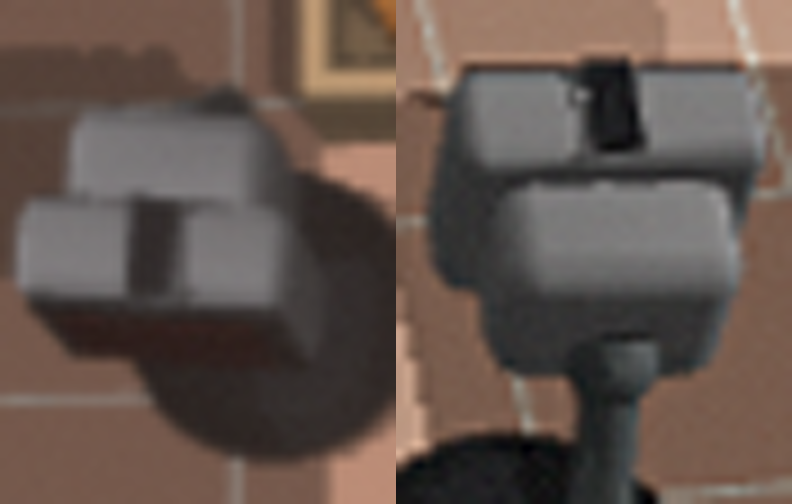

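```bash
python3 - <<'E'
from h import *
from scipy.optimize import least_squares
P=lambda *a:print(*[np.round(x,1).tolist() if not isinstance(x,(str,int)) else x for x in a])
a=np.linspace(0,2*np.pi,48,endpoint=False)
ring=lambda R,z:np.c_[R*np.cos(a),R*np.sin(a),0*a+z]
def hc(c,X,pts):
    h=cv2.convexHull(c.proj(pts+np.r_[X,0]).astype(np.float32)); m=cv2.moments(h); return np.array([m["m10"],m["m01"]])/m["m00"]
cap=np.vstack([ring(14.5,128),ring(14.5,147),ring(11,152)])
for nm,ct,cs,pts in(("cap",(321.3,221.9),(330.4,180.6),cap),("tag",(247.0,248.2),(396.9,188.6),np.vstack([ring(27,0),ring(27,8)])),("col",(428.9,246.4),(228.5,199.9),np.vstack([ring(23,0),ring(23,12)]))):
    def f(X,cams=((T,ct),(S,cs))): return np.concatenate([hc(c,X[:2],pts+[0,0,X[2] if len(X)>2 else 0])-u for c,u in cams])
    g=lambda x0,**k:least_squares(f,x0,x_scale=100,diff_step=1e-2,kwargs=k)
    r=g([500,10,10.]); P(nm,"free",r.x,r.fun)
    P(" both z=0",g([500,10.]).x)
    for q,cams in(("T",((T,ct),)),("S",((S,cs),))): P("  only",q,g([500,10.],cams=cams).x)
    if nm=="cap": B=g([500,10.]).x
P("B",B,"axis px S",S.proj([[*B,0],[*B,48],[*B,102],[*B,152]]))
def cyl(u):
    d=S.ray([u])[0]; o=S.C[:2]-B; A=d[:2]@d[:2]; b=o@d[:2]; q=b*b-A*(o@o-31**2)
    if q<0: return "miss",q
    l=(-b-q**.5)/A; X=S.C+l*d; return np.degrees(np.arctan2(*(X[:2]-B)[::-1])),X[2]
for u in((321.3,208),(323.9,209.),(327.7,209),(332.1,209),(338.1,208),(337.6,208)): print(u,cyl(u))
e=T.onz([[236+22/9,98+293/9],[236+280/9,98+300/9]],193); d=e[1]-e[0]; P(e,"edge yaw",np.degrees(np.arctan2(d[0],-d[1])))
e=T.onz([[236+30/9,98+200/9],[236+285/9,98+205/9]],196); d=e[1]-e[0]; P(e,"edge yaw",np.degrees(np.arctan2(d[0],-d[1])))
e=S.onz([[390+84/9,224+165/9],[390+349/9,224+165/9]],193); d=e[1]-e[0]; P(e,"edge S yaw",np.degrees(np.arctan2(-d[0],d[1])))
e=S.onz([[390+80/9,224+65/9],[390+350/9,224+66/9]],193); d=e[1]-e[0]; P(e,"edge S yaw",np.degrees(np.arctan2(-d[0],d[1])))
E
```

```text
cap free [500.5, 24.1, -2.3] [-0.5, -0.0, -0.5, 0.0]
 both z=0 [501.2, 24.1]
  only T [500.4, 22.9]
  only S [502.8, 25.4]
tag free [432.1, 241.9, -0.8] [0.2, 0.0, 0.2, -0.0]
 both z=0 [432.4, 241.7]
  only T [432.2, 242.2]
  only S [432.9, 241.1]
col free [426.4, -285.0, -0.9] [-0.2, 0.0, -0.2, -0.0]
 both z=0 [426.7, -284.8]
  only T [426.5, -285.3]
  only S [427.3, -284.2]
B [501.2, 24.1] axis px S [[330.3, 211.7], [330.1, 201.4], [330.0, 189.0], [329.8, 176.6]]
(321.3, 208) (np.float64(-61.65209873327778), np.float64(39.061656610152795))
(323.9, 209.0) (np.float64(-41.01088189002187), np.float64(44.219924125093144))
(327.7, 209) (np.float64(-18.490565567072444), np.float64(50.264486720753666))
(332.1, 209) (np.float64(4.910846824566039), np.float64(50.51406637762875))
(338.1, 208) (np.float64(42.16392297729572), np.float64(43.104252796434366))
(337.6, 208) (np.float64(38.26214592510334), np.float64(44.96925363481))
[[728.3, 222.2, 193.0], [724.5, 151.2, 193.0]] edge yaw -3.0
[[753.5, 219.4, 196.0], [750.2, 149.3, 196.0]] edge yaw -2.6
[[756.5, 154.2, 193.0], [763.1, 218.6, 193.0]] edge S yaw -5.8
[[726.8, 159.6, 193.0], [734.0, 226.7, 193.0]] edge S yaw -6.1
```

```bash
cat >> h.py <<'E'
def st(m=""):
    o=get_obs(); print(m,"t%.1f"%o["t"],o["tcp_pos"].round(1),o["ee_rot"].round(1),"w%.1f g%.1f"%(o["grip_width"],o["grip_force"]),o["wrist_force"].round(1)); return o
def probe(x,y,z0,zmin,step=1.,F=3.):
    b=get_obs()["wrist_force"][2]; z=z0
    while z>zmin:
        z-=step; move_l([x,y,z],speed=40)
        f=get_obs()["wrist_force"][2]-b
        if abs(f)>F: print("contact",z,f); break
    return z
E
python3 - <<'E'
from h import *
x,y=432.3,241.8
grip(66,20)
goto([x,y,120],[180,0,90]); move_l([x,y,15]); st()
z=probe(x,y,8,-6)
st("low"); move_l([x,y,z+2.5],speed=40); grip(50,20); st("sq1")
E
```

```text
t5.1 [433.1 242.   15.6] [179.9  -0.   90. ] w66.4 g0.0 [ 1.2 -0.2  0.6]
low t8.7 [432.2 241.8  -6.1] [-180.    0.   90.] w65.8 g0.0 [ 0.9 -0.4 -0.7]
sq1 t9.2 [432.5 241.9  -3. ] [180.  -0.  90.] w52.2 g20.8 [-2.  -1.1  5. ]
```

```bash
python3 - <<'E'
from h import *
x,y=432.3,241.8
st(); s=get_image("scene")
grip(66); move_l([x,y,20]); move_l([x,y,20],[180,0,0]); move_l([x,y,-3.5],speed=80)
s1=get_image("scene"); grip(50,20); st("sq2"); s2=get_image("scene")
move_l([x,y,40],speed=60); st("up"); s3=get_image("scene")
f=lambda im:cv2.resize(im[150:205,370:425,::-1],(400,400)[:2],interpolation=2)
f=lambda im:cv2.resize(im[150:210,365:425,::-1],(300,300),interpolation=2)
cv2.imwrite("pics/g1.png",np.vstack([np.hstack([f(s),f(s1)]),np.hstack([f(s2),f(s3)])])[:600])
E
```

```text
t9.2 [432.5 241.9  -3. ] [180.  -0.  90.] w52.2 g20.8 [-2.  -1.1  5. ]
sq2 t12.4 [432.7 242.   -2.8] [-180.   -0.    0.] w53.3 g20.9 [-1.   0.5  3.5]
up t13.3 [432.  241.7  39.8] [180.   0.   0.] w53.1 g21.0 [ 0.1 -0.6  0. ]
```

View pics/g1.png

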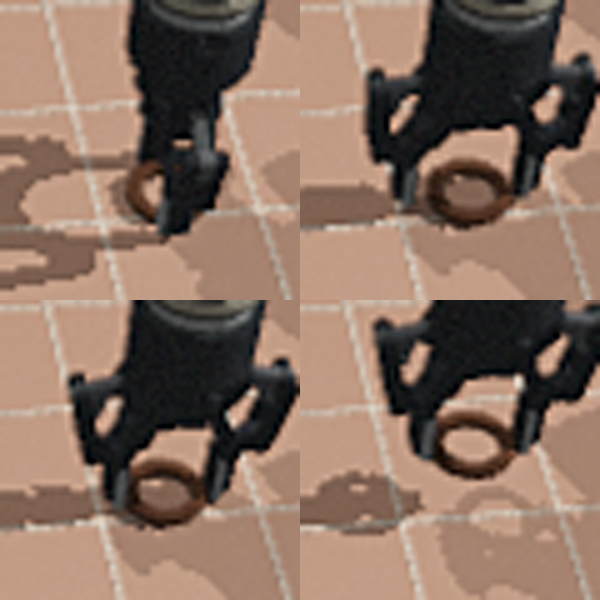

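```bash
python3 - <<'E'
from h import *
x,y=501.2,24.1
move_l([432,241,190],speed=250); move_l([x,y,190],speed=250); move_l([x,y,152],speed=80); b=st("above")
s=get_image("scene")
z=probe(x,y,152,140,2,4); st("in")
s2=get_image("scene")
f=lambda im:cv2.resize(im[150:220,295:365,::-1],(390,390),interpolation=2)
cv2.imwrite("pics/g2.png",np.hstack([f(s),f(s2)]))
E
```

```text
above t15.8 [501.1  24.3 151.7] [-180.    0.    0.] w53.1 g21.1 [ 0.1  0.1 -0.3]
in t17.3 [501.   24.1 139.8] [-180.    0.   -0.] w53.1 g21.1 [ 0.4 -0.6  0.1]
```

View pics/g2.png

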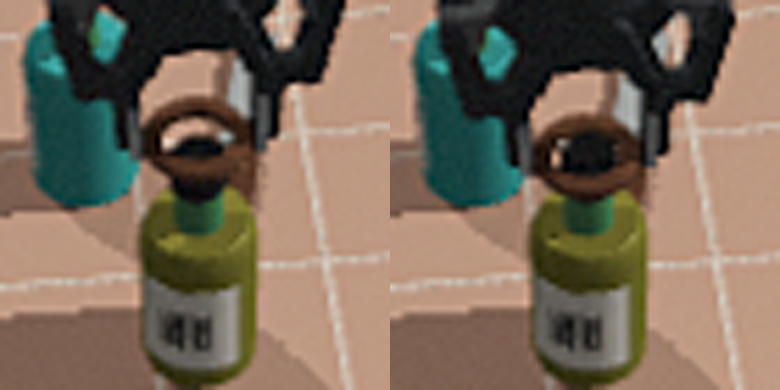

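The cap is inside the tag's hole at crop (588,155), with no contact force, so I continue down.

```bash
python3 - <<'E'
from h import *
x,y=501.2,24.1
z=probe(x,y,140,100.5,4,4); st("down")
grip(66); move_l([x,y,190],speed=150); st("released")
s=get_image("scene"); t=get_image("top")
f=lambda im,c:cv2.resize(im[c[1]-30:c[1]+30,c[0]-30:c[0]+30,::-1],(390,390),interpolation=2)
cv2.imwrite("pics/g3.png",np.hstack([f(s,(330,195)),f(t,(322,222))]))
E
```

```text
down t19.9 [500.9  24.1  99.6] [-180.    0.   -0.] w53.3 g21.1 [ 0.  -0.  -0.1]
released t20.9 [500.5  24.2 189.2] [-1.8e+02  1.0e-01 -0.0e+00] w65.8 g0.0 [ 0.1  0.  -0.1]
```

View pics/g3.png

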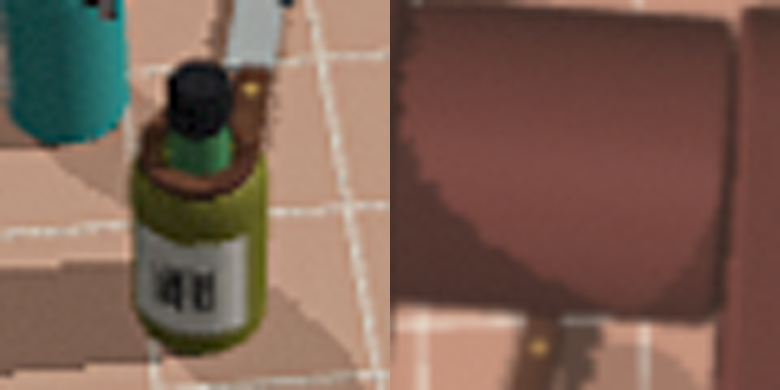

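The tag lies flat round the neck at crop (200,175). Now the collar.

```bash
python3 - <<'E'
from h import *
x,y=426.7,-284.8
move_l([501,24,205],speed=200); goto([x,y,205],[180,0,90]); grip(60,20); move_l([x,y,0.5],speed=120); grip(42,20); st("sq1")
grip(60); move_l([x,y,22],speed=80); move_l([x,y,22],[180,0,0]); move_l([x,y,0.5],speed=80); grip(42,25); st("sq2")
move_l([x,y,60],speed=60); st("up"); s=get_image("scene")
X,Y=501.2,24.1
move_l([x,y,200],speed=250); move_l([X,Y,200],speed=300); move_l([X,Y,156],speed=80); st("above")
s1=get_image("scene")
f=lambda im,c:cv2.resize(im[c[1]-35:c[1]+35,c[0]-35:c[0]+35,::-1],(390,390),interpolation=2)
cv2.imwrite("pics/g4.png",np.hstack([f(s,(230,180)),f(s1,(330,185))]))
E
```

```text
sq1 t25.5 [ 427.3 -285.3    1.4] [179.9   0.   90. ] w44.1 g20.5 [-1.  -0.1  5.9]
sq2 t28.7 [ 427.  -285.1    0.8] [180.  -0.   0.] w45.0 g25.6 [-0.5  0.4 -0.6]
up t29.8 [ 426.3 -284.5   59.5] [-180.    0.    0.] w44.9 g25.6 [-0.4 -0.4 -0.6]
above t32.5 [501.3  24.  155.9] [-180.    0.   -0.] w44.8 g25.7 [ 0.6 -0.3 -0.6]
```

View pics/g4.png

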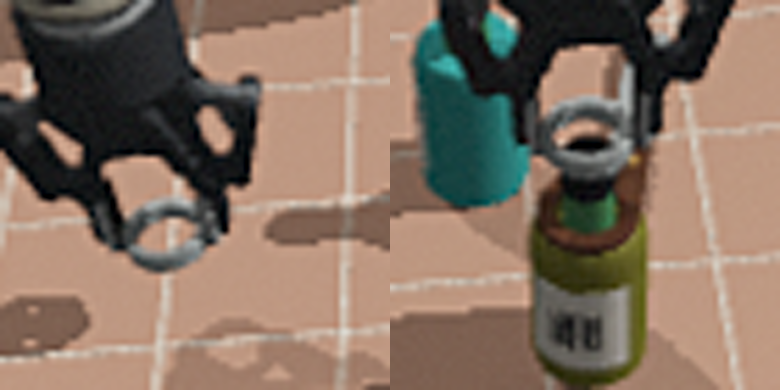

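The collar is held level over the cap, concentric at crop (587,140). Lowering it.

```bash
python3 - <<'E'
from h import *
x,y=501.2,24.1
z=probe(x,y,156,144,2,3); 
z=probe(x,y,z,112.5,4,3); st("down")
if z<114:
    grip(58); move_l([x,y,185],speed=150); st("released")
s=get_image("scene")
f=lambda im,c:cv2.resize(im[c[1]-30:c[1]+30,c[0]-30:c[0]+30,::-1],(480,480),interpolation=2)
cv2.imwrite("pics/g5.png",f(s,(330,190)))
E
```

```text
down t36.0 [500.9  24.1 111.6] [-180.    0.    0.] w44.9 g25.7 [ 0.6 -0.1 -0.2]
released t36.9 [500.8  24.1 184.6] [-180.    0.   -0.] w58.2 g0.0 [-0.6  0.1 -0.5]
```

View pics/g5.png

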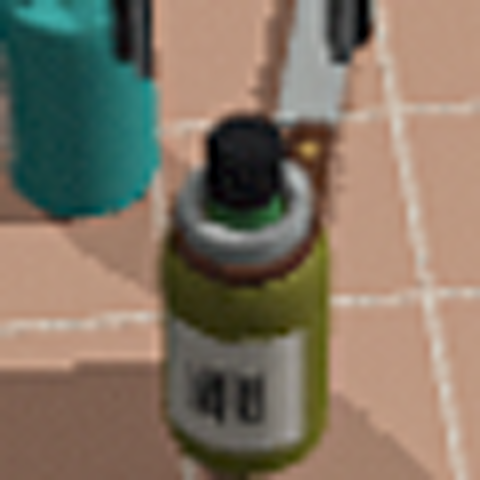

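Tag and collar are both flat and concentric; the collar is at crop (245,215). The label centre is about 15° left of the view line, so its azimuth is about −19°. Now I lift the bottle by the cap.

```bash
python3 - <<'E'
from h import *
x,y=501.2,24.1
move_l([x,y,124],speed=100); grip(25,60); st("gripped")
move_l([x,y,145],speed=50); st("lifted"); move_l([x,y,236],speed=120)
move_l([595,198.5,236],[180,0,14.5],speed=90); wait(0.5); st("scan")
s=get_image("scene"); t=get_image("top"); np.save("pics/sE.npy",s)
p=S.proj([[595,198.5,160]])[0]; print(p, S.proj([[595,198.5,112],[595,198.5,264]]))
c=p.astype(int); f=lambda im,c,w:cv2.resize(im[c[1]-w:c[1]+w,c[0]-w:c[0]+w,::-1],(400,400),interpolation=2)
cv2.imwrite("pics/g6.png",np.hstack([f(s,(c[0],c[1]+12),28),f(s,(c[0],c[1]+30),70)]))
E
```

```text
gripped t38.1 [502.1  24.2 125.3] [-1.8e+02 -1.0e-01 -0.0e+00] w26.8 g59.3 [-0.3  0.6  4.1]
lifted t38.7 [501.1  24.1 144.9] [180.   0.  -0.] w26.8 g59.3 [ 0.1 -0.2 -4.7]
scan t42.5 [595.  198.5 236. ] [180.    0.   14.5] w27.0 g59.3 [-0.2  0.5 -5.3]
[401.29040902 195.68639995] [[398.88651768 207.58322259]
 [407.16061185 166.60467468]]
```

View pics/g6.png

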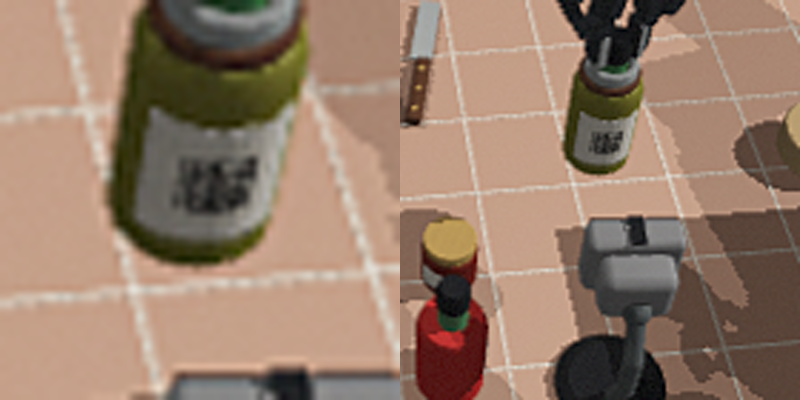

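The bottle hangs upright from the gripper with its label and code towards the scanner. Next I refine the label azimuth from its corners in this view and the earlier one.

```bash
python3 - <<'E'
from h import *
from scipy.optimize import least_squares
def pts(az,hw,zl,zh,B):
    a=np.radians([az-hw,az+hw,az-hw,az+hw,az]); z=np.array([zh,zh,zl,zl,48.])+B[2]
    return S.proj(np.c_[B[0]+31*np.cos(a),B[1]+31*np.sin(a),z])
A=np.array([(150,108),(295,105),(135,228),(268,238),(215,185)])/(400/56)+[373-.5,179-.5]
G=np.array([(168,322),(303,340),(172,432),(303,452),(226,393)])/8+[299.5,159.5]
# unknown: az0 (initial), az1 (now), hw, zl, zh, small image shifts per view via B offsets (y,z prior 2 mm)
def f(p,w=.6):
    az0,az1,hw,zl,zh,y0,z0,y1,z1=p
    return np.r_[((pts(az0,hw,zl,zh,[501.2,24.1+y0,z0])-G)/w).ravel(),((pts(az1,hw,zl,zh,[595,198.5+y1,112+z1])-A)/w).ravel(),np.array([y0,z0,y1,z1])/2]
r=least_squares(f,[-15,-8,50,28,68,0,0,0,0]); print(r.x.round(1),(r.fun*.6).round(1))
print("sd",np.sqrt(np.diag(np.linalg.inv(r.jac.T@r.jac))).round(1))
# same, known turn of 14.5
r=least_squares(lambda q:f(np.r_[q[0],q[0]+14.5,q[1:]]),[-15,50,28,68,0,0,0,0]); print("tied",r.x.round(1))
# window point's projection and scanner check
print(S.proj([[777.5,185.3,196]]))
E
```

```text
[-16.9  -7.7  52.1   7.7  74.5   0.2   0.3   1.    1.9] [-0.1 -0.7 -0.  -0.4 -0.   0.2 -0.2  0.2  0.3  0.8  0.4  0.   0.   0.9
 -0.6  0.2 -0.2 -0.7  0.2  0.1  0.1  0.1  0.3  0.6]
sd [2.3 2.1 1.8 2.  1.8 1.  1.3 1.  1.3]
tied [-19.8  52.4   7.6  74.4   1.1   0.    0.2   2. ]
[[415.7143374 248.3586587]]
```

```bash
python3 - <<'E'
from h import *
move_l([595,198.5,235.5],[180,0,16.5],speed=40); wait(1.0); st("final"); print(sign_off())
E
```

```text
final t43.8 [595.  198.5 235.5] [-180.    -0.    16.5] w26.9 g59.3 [ 0.3  0.2 -4.5]
the job is handed in; nothing more can be done
None
```

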